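# Refit the selector lever on a tiller gearbox

### The arm

A 6-joint arm with a two-finger parallel gripper is mounted at the origin on the work surface. World frame = base frame: x ahead of the robot, y to its left, z up, the work surface at z = 0. Lengths are in mm, angles in rad, forces in N, time in s.
With the tool pointing down it reaches from about 275 to 750 mm from the base axis. Payload 10.2 kg.
Tool frame: the origin (TCP) lies midway between the tips of the shut fingers; the grasp point (between the pads) lies 19 mm behind it (ctrl.hold_point_z is the distance from the TCP to the grasp point, in mm); z points along the fingers, y is the direction in which the jaws open and shut (so a half turn about z gives the same grasp; the last joint's range is limited). The gripper opens to 85 mm and grips with 20 to 120 N. Pads are 22 mm wide; open, the fingers measure 114 mm over their backs; the gripper's body (76 mm by 85 mm) begins 54 mm behind the grasp point. The pads swing forward as they close: fully open they stand 13 mm farther back than shut.
Start: joints at [-1.402, 0.313, 1.498, -0, 1.331, -0.223], TCP at [200.461, -485.228, 231.294] pointing down, gripper open.
Joint ranges: [-2.94, 2.94], [-0.97, 2.17], [0.19, 2.56], [-1.23, 4.37], [0.02, 3.11], [-2.88, 2.88]. Speed limits (rad/s): [2.39, 2.39, 3.01, 3.14, 3.14, 3.14].

### API

Orientations are given as a unit quaternion [w, x, y, z].
In Python, from rig import ctrl, capture, get_calibration, ticket, search_frame, outline_of gives the robot as it stands. The module is installed in compiled form; this text tells all that it offers.
- The arm moves only by the tool servo_tool, never from a script. Its argument "motion" is a list of rows, each an object with "dr": the turn, a rotation vector about the tool's x, y, z in units of 10 degrees (1.0 is 10 degrees), a list of three; "delta_pos": the shift along the tool's x, y, z in units of 50 mm (1.0 is 50 mm), a list of three; "hand": the opening, from 0 (shut) to 1 (fully open). In form: [{"dr": [ax, ay, az], "delta_pos": [x, y, z], "hand": hand}, ...]. A call has 1 to 20 rows; each row shifts and turns the pose as measured when the row begins, along the tool's axes as they then stand; what a row does not reach is not made up. A row lasts 1/8 s, in which the tool goes at most 62.5 mm and 10.7 degrees, less where a joint would pass 70% of its speed; a pose out of reach is approached as far as the arm can. A call is refused whole if a number of a shift passes 1 or a number of a turn 1, either way. A call with a gripper value outside its range is refused whole. The fingers move at their own pace and stop on an object; "squeeze" is the grip in N (left out, the last holds). Time passes only in rows, so rows that do not move let the fingers close. It gives the time, the measured TCP pose, the force and the opening at its end, in the units of the state.
- ctrl.sense(): the state, without advancing time (a new reading comes with each control period).
- capture(name): name is "scene" or "top" or "wrist"; returns (picture, depth): 400x640x3 uint8, red, green, blue; 400x640 float32, mm along the optical axis (not along the pixel's ray), 0 where there is no reading.
- get_calibration(name): a dict with "camera_matrix" (3x3 intrinsics, pixels), "T" (4x4, takes a point from camera to world coordinates). Camera axes: x right, y down, z forward; pixel columns grow to the right and rows downward; lengths in mm; the calibration is good to about 2 mm. A picture is of the moment at which its call begins: read the wrist's pose just before it. get_calibration takes no time and is no camera call; for the wrist camera it gives the pose at the moment of the call.
- ticket.finish_job(): hands the job in, once; it reports no verdict.
Trained networks look in the newest picture that a camera, given by its name, has taken for a name from the list of things; names that differ only in an ending like _2 or _b are one class to them, and where a whole thing is asked for, a point or a joint stands for the part that bears it (a point fixed in the world has none). Each returns a list of dicts, best first, with "score" (0 to 1); they miss things now and then, are a little off and sometimes report something else, mostly with a low value. They report only what shows in the picture. A call takes as long as a camera call. They do not tell look-alikes from the thing itself.
- search_frame(camera, label): "bbox" ([left, top, right, bottom] in pixels, round what is visible of it).
- outline_of(camera, label): "pixels" (400x640 bool, what is visible of it) and "bbox" ([left, top, right, bottom] in pixels, round what is visible of it).
The state is a dict: "time_s": time; "joints": joint angles; "dq": joint speeds; "tau": joint torques, N m; "eef_pos": TCP position; "ee_rot": TCP orientation; "force": force on the tool from outside, world axes, zero at the start; "wrist_torque": the same for the moment, N m; "grip_width": opening from 0.0 (shut) to 1.0 (fully open).
Only numpy, scipy, OpenCV 4.12 (cv2) and the standard library are available. Lean on these libraries where they do the work, as an engineer would, in place of code of your own. Each camera call takes 0.05 s, during which the arm holds its last target.

### The job

Fit the steel selector lever with the splined hole back onto the splined selector shaft standing up from the gearbox, its one wide groove over the shaft's one wide tooth, and slide it down fully home on the shaft's collar, gently, feeling for the splines rather than forcing it. Then swing the lever over towards the gearbox's round input flange until the shaft comes up against its stop, without straining it, and leave it there, let go. Leave the other things on the bench where they are.

Things in the scene. Friction and masses are not known exactly. Their poses are not given: they have to be found in the camera images.
- lever: the selector lever (loose, dark steel, 0.3 to 0.45 kg), lying flat on the bench, hole upright. Origin on the hole's axis at the flat underside, z up, x along the lever to its eye. Hexagonal boss 34 mm high, 46 mm across flats, two of the flats facing its +y and -y. A flat web 10 mm thick, 22 to 30 mm wide, runs from the boss along +x, flush with the underside.
- lever_boss (a point): centre of the lever's boss, on the hole's axis, 17 mm above the underside (half-way up). The hole goes right through: 6 grooves every 60 deg, 8.4 mm wide, but the one at the lever's +x (towards the eye) 12.4 mm; 27.6 mm across the lands, 34 mm and more across the grooves.
- lever_eye (a point): centre of the small eye at the lever's far end (ring 30 mm across, 10 mm thick), 110 mm along the lever's own +x from the hole's axis, 5 mm above the underside
- shaft_seat (a point): on the axis of the upright steel selector shaft, on the top of its collar (44 mm across), 118 mm above the bench; axes as the gearbox's (it does not turn with the shaft). Splines from 0 to 38 mm above this point: 26 mm core, 32 mm over 6 teeth every 60 deg, 6 mm wide, one of them 10 mm. When the lever is home its underside is on the collar: lever_boss 17 mm above this point.
- shaft_end (a point): top end of the shaft, on the axis, 47 mm above shaft_seat. The last 9 mm are a smooth cone, 17 mm across at the top, 26 mm at its foot, that leads the lever's hole to the centre; the tooth ends begin at its foot. The lever has 0.8 mm of play all round and 1.2 mm at each tooth flank: it goes on only within about 4 deg of the shaft's direction, else its lands stand on the tooth ends.
- gearbox: the gearbox, grey case, aluminium cover, bolted down: 138 mm along its x, 178 mm along its y, cover top 110 mm (bolts 114 mm) above the bench. Origin on the bench under the shaft's axis, z up. A round input flange (84 mm across) with a stub shaft is on its +y end and reaches to y = 135 mm. Angle A below: direction in its x-y plane, 0 along its -x, growing clockwise seen from above (towards +y, the flange).
- plain_boss (a point): a second loose lever, not wanted: shorter (88 mm), round boss 42 mm across and 30 mm high with a plain round 22 mm hole. The point is the boss centre, half-way up. Leave alone
- spanner: open spanner lying on the bench, 190 mm long. Leave alone
- driver: screwdriver lying on the bench, 200 mm long. Leave alone
- bearing_mid (a point): ball bearing lying flat on the bench, 52 mm across, 15 mm high; its centre. Leave alone
- grease: can, 72 mm across, 85 mm high. Leave alone
- spacer_mid (a point): steel spacer ring standing on the bench, 38 mm across, 20 mm high; its centre. Leave alone
- shaft_turning (a point): foot of the selector shaft, on its axis, 8 mm below shaft_seat. The shaft's wide tooth stands at an angle A (see gearbox) that is not measured, from -0.5 to +0.1 rad at the start: find it by feel or eye. Its stops are at A = -0.6 and +0.6 rad, the latter towards the flange. 0.3 N m turns it, over 2 N m strains its stop; it stays where left; a fitted lever takes it along with up to 4 deg of play.
Mind the look-alikes: they are no part of the job. Leave any red or yellow look-alike of the lever alone.

How it is judged (in metres and radians):
On the way, in this order (a step that is already met when the one before it is completed fails the run):
1. the lever is fully home on the shaft's collar, wide groove on wide tooth (z of lever_boss in the frame of shaft_seat below 0.019 m and horizontal distance between lever_boss and shaft_seat below 0.003 m), for 0.2 s.
2. the lever, still home, has turned the shaft to its stop towards the input flange (z of lever_boss in the frame of shaft_seat below 0.0195 m and y of lever_eye in the frame of gearbox above 0.058 m and x of lever_eye in the frame of gearbox below -0.05 m), for 0.2 s.
At the end, for the whole second after the job is handed in: The selector lever sits on the shaft's collar (within 2 mm of home; only possible wide groove on wide tooth), swung until its eye is within about 4 deg of the shaft's stop on the input flange's side (eye more than 58 mm towards the flange from the shaft's axis), released and at rest (all of step 1 and y of lever_eye in the frame of gearbox above 0.058 m and x of lever_eye in the frame of gearbox below -0.05 m and linear speed of lever below 0.01 m/s); the robot touches nothing.
It fails at once if the lever forced onto the splines: pressed or struck against the shaft or gearbox with more than 40 N before it is home (contact force between lever and gearbox above 40 N and not (z of lever_boss in the frame of shaft_seat below 0.019 m)).
It fails at once if the lever strained against the shaft (collar or stop) with more than 150 N once home (about 2 N m of turning load) (contact force between lever and gearbox above 150 N).
It fails at once if another thing on the bench moved by more than 30 mm (distance of any of plain_boss, spanner, driver, bearing_mid, spacer_mid, grease from where it was at the start of the episode above 0.03 m).
It also fails if it takes over 67 s, if anything falls off the work surface, if the arm or the gripper's body presses on something with over 40 N, if the wrist force passes 120 N, or if a joint passes its speed limit or range.

## Working session

There is one attempt and no reset: what is moved stays moved. The work goes in short steps, Python scripts to look and compute and a tool call to move; the robot and the scene stay as the last step left them, time stands still between calls to the robot, and variables do not carry over. Pictures are saved under pics/ and viewed, and the job is handed in when it is done.

Besides the shell and the picture viewer there is one more tool, called after "Emit:" in YAML: its name, and indented under it one key for each argument. servo_tool: Moves the arm, as the interface text tells. Its arguments: {"type":"object","properties":{"motion":{"type":"array"},"squeeze":{"type":"number"}},"required":["motion"]}

```bash
ls; mkdir -p pics
python3 - <<'E'
from rig import *
import cv2
print(ctrl.sense(), ctrl.hold_point_z)
for n in ["scene","top"]:
    p,d=capture(n); cv2.imwrite(f"pics/{n}0.png",p[:,:,::-1]); 
    c=get_calibration(n); print(n,c)
E
```

```text
pics
{'time_s': 0.0, 'joints': array([-1.40241385e+00,  3.13463682e-01,  1.49844600e+00, -4.16942679e-06,
        1.33098352e+00, -2.23397039e-01]), 'dq': array([ 0.00032898, -0.00039326, -0.00052208, -0.00100819,  0.00012571,
        0.00032535]), 'tau': array([-1.38676121e-03, -4.12271118e+01, -2.59742206e+01, -2.58500759e-04,
        4.19580916e-03,  1.10193344e-05]), 'eef_pos': array([ 200.40789742, -484.9668601 ,  230.72471431]), 'ee_rot': array([-6.50083534e-04,  9.80874572e-01,  1.94639800e-01,  1.58610437e-05]), 'force': array([-0.38296074, -0.16563646,  0.0214556 ]), 'wrist_torque': array([-0.03326339, -0.00418913,  0.03081735]), 'grip_width': 1.0016292721222775} 18.700000000000003
scene {'camera_matrix': array([[485.33695698,   0.        , 322.96520305],
       [  0.        , 485.33695698, 202.97152555],
       [  0.        ,   0.        ,   1.        ]]), 'T': array([[-3.94395194e-01,  7.55919334e-01, -5.22530756e-01,
         1.08597564e+03],
       [ 9.18866105e-01,  3.17146261e-01, -2.34740987e-01,
         1.93829686e+02],
       [-1.17265749e-02, -5.72716517e-01, -8.19669616e-01,
         1.00754667e+03],
       [ 0.00000000e+00,  0.00000000e+00,  0.00000000e+00,
         1.00000000e+00]])}
top {'camera_matrix': array([[364.59227613,   0.        , 325.16254862],
       [  0.        , 364.59227613, 191.65237416],
       [  0.        ,   0.        ,   1.        ]]), 'T': array([[ 1.36098276e-02, -9.98174356e-01,  5.88449501e-02,
         4.88427633e+02],
       [-9.99698391e-01, -1.23802320e-02,  2.12098512e-02,
        -7.79347059e+01],
       [-2.04426155e-02, -5.91158643e-02, -9.98041790e-01,
         9.95478328e+02],
       [ 0.00000000e+00,  0.00000000e+00,  0.00000000e+00,
         1.00000000e+00]])}
```

View pics/scene0.png

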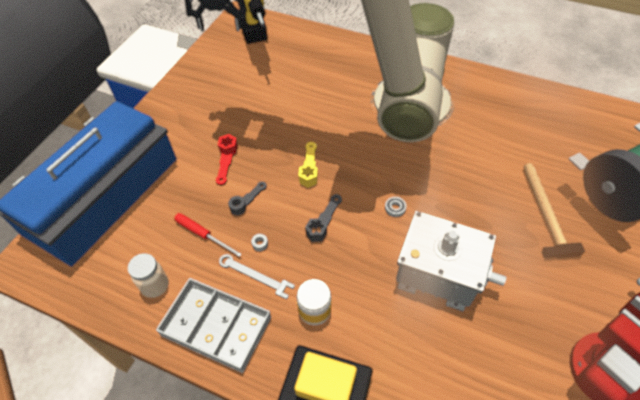

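View pics/top0.png

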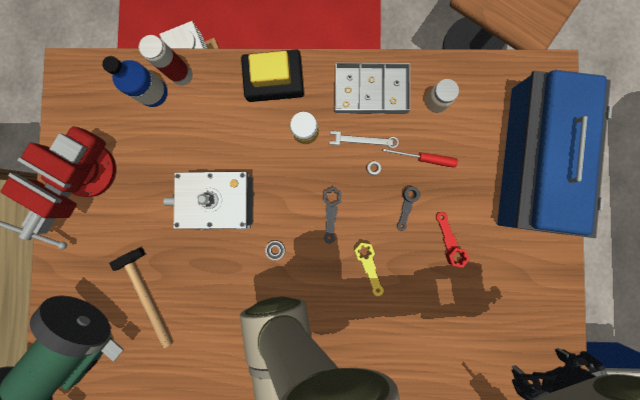

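In the top view the candidates are: dark hex-boss lever at (332,197) with its eye at (330,240); dark round-boss plain lever (410,194); yellow lever (365,250); red lever (457,258). The first fits, being dark steel with a hex boss and a splined hole. I'll confirm that in an enlarged crop.

```bash
cat > h.py <<'E'
from rig import *
import cv2, numpy as np
def w(cam,u,v,d,c=None):
    c=c or get_calibration(cam); K=c["camera_matrix"]
    p=np.array([(u-K[0,2])/K[0,0]*d,(v-K[1,2])/K[1,1]*d,d,1]); return (c["T"]@p)[:3]
def wz(cam,u,v,z,c=None):
    c=c or get_calibration(cam); a=w(cam,u,v,0,c); b=w(cam,u,v,1000,c); t=(z-a[2])/(b[2]-a[2]); return a+t*(b-a)
def proj(cam,P,c=None):
    c=c or get_calibration(cam); q=np.linalg.inv(c["T"])@np.r_[P,1]; r=c["camera_matrix"]@q[:3]; return r[:2]/r[2]
E
python3 - <<'E'
from h import *
p,d=capture("top")
a=cv2.resize(p[170:260,310:440],None,fx=6,fy=6,interpolation=cv2.INTER_CUBIC)[:,:,::-1]
b=cv2.resize(p[155:245,150:280],None,fx=6,fy=6,interpolation=cv2.INTER_CUBIC)[:,:,::-1]
cv2.imwrite("pics/c1.png",a);cv2.imwrite("pics/c2.png",b)
for l in ["lever","lever_boss","lever_eye","gearbox","shaft_end","plain_boss"]:
    for r in search_frame("top",l)[:3]: print(l,r)
r=outline_of("top","lever")
print([(x["score"],x["bbox"]) for x in r])
print(np.unique(d[190:215,190:225].astype(int),return_counts=True))
E
```

```text
lever {'bbox': [324.6, 188.2, 343.0, 245.2], 'score': 0.97}
lever {'bbox': [436.9, 212.9, 469.6, 265.1], 'score': 0.7}
lever_boss {'bbox': [325.6, 189.0, 341.0, 244.8], 'score': 0.89}
lever_boss {'bbox': [438.3, 215.1, 467.7, 264.2], 'score': 0.88}
lever_boss {'bbox': [355.4, 241.1, 381.3, 293.9], 'score': 0.75}
lever_eye {'bbox': [435.4, 210.9, 467.5, 267.8], 'score': 0.93}
lever_eye {'bbox': [351.3, 239.5, 383.4, 295.5], 'score': 0.7}
lever_eye {'bbox': [322.4, 188.0, 343.8, 243.2], 'score': 0.62}
gearbox {'bbox': [162.9, 169.5, 260.2, 226.9], 'score': 0.93}
gearbox {'bbox': [288.9, 110.9, 317.9, 144.2], 'score': 0.24}
shaft_end {'bbox': [161.1, 173.0, 253.2, 229.6], 'score': 0.66}
plain_boss {'bbox': [398.3, 185.9, 419.8, 233.3], 'score': 0.65}
[(0.89, [356.1, 243.0, 384.9, 294.7]), (0.61, [326.9, 188.3, 341.2, 243.9]), (0.55, [438.5, 213.7, 467.8, 268.0])]
(array([  0, 833, 834, 835, 836, 837, 838, 839, 840, 841, 842, 843, 844,
       845, 846, 847, 848, 849, 850, 851, 852, 853, 854, 856, 857, 859,
       860, 861, 862, 863, 864, 865, 866, 867, 868, 869, 870, 871, 872,
       873, 874, 875, 876, 877, 878, 879, 880, 881, 882, 883, 884, 885,
       886, 887, 888, 889, 890, 891, 892, 893, 894, 895, 896, 897]), array([ 1,  4,  7, 12,  7, 13, 12,  2,  7,  6,  6,  9,  9, 15,  8,  4,  5,
        3,  2,  2,  3,  4,  2,  3,  2,  3,  1,  3,  2,  6,  1,  1,  3,  1,
        1,  2,  2,  4,  1,  3,  2,  2,  2,  2,  3,  3, 10, 14, 19, 14, 28,
       21, 37, 59, 74, 76, 83, 80, 83, 50, 18,  8,  4,  1]))
```

View pics/c1.png

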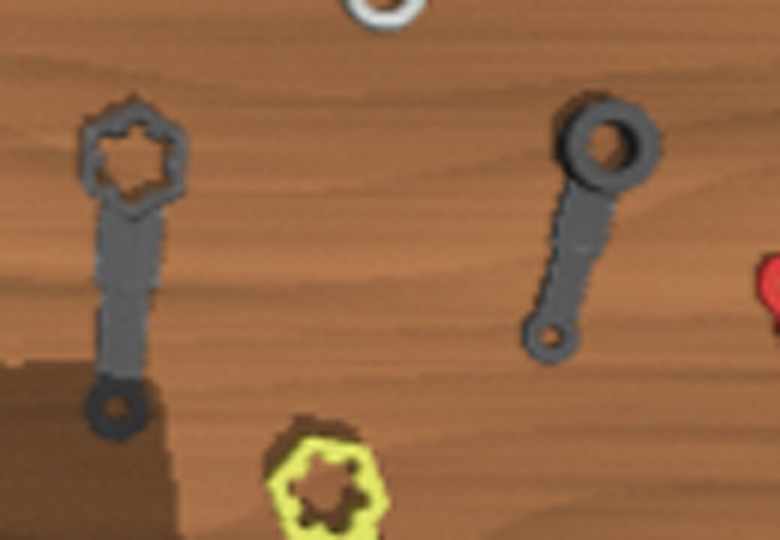

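View pics/c2.png

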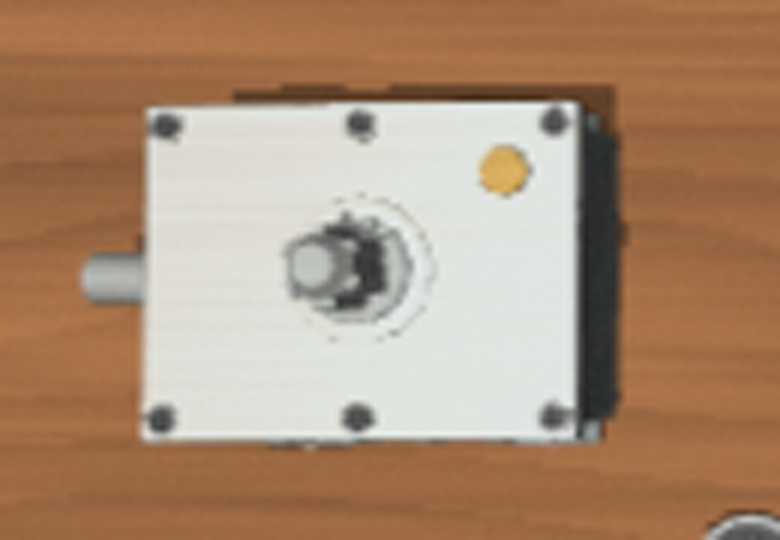

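The crop confirms it: the dark lever at (332,196) has a hexagonal boss with a splined hole, and the one at (410,194) is the round plain-hole lever. Next: positions and the wrist camera offset.

Run:
```python
from h import *
b=wz("top",332.2,196.2,34); e=wz("top",329.5,238,10); print(b,e,np.linalg.norm((b-e)[:2]),np.arctan2(*(e-b)[1::-1]))
pe=wz("top",150+315/6,155+265/6,165); print("shaft end",pe)
# cover corners at z=110
for u,v in [(148,107),(578,102),(578,437),(143,437)]: print(wz("top",150+u/6,155+v/6,110))
s=ctrl.sense()
from scipy.spatial.transform import Rotation as R
q=s["ee_rot"]; Rt=R.from_quat(np.r_[q[1:],q[0]]).as_matrix()
c=get_calibration("wrist"); print(c["camera_matrix"]); print(Rt)
print("cam in tool",Rt.T@(c["T"][:3,3]-s["eef_pos"])); print(Rt.T@c["T"][:3,:3])
p,d=capture("wrist"); cv2.imwrite("pics/w0.png",p[:,:,::-1])
```

```text
[533.32465463 -76.24206527  34.        ] [421.91630805 -70.34822263  10.        ] 111.56413881150371 3.088738863023913
shaft end [516.62421972 221.06520192 165.        ]
[582.4454225  312.05274039 110.        ]
[586.50826143 134.86568824 110.        ]
[450.19679921 131.25859493 110.        ]
[447.63324596 308.94848324 110.        ]
[[301.42144205   0.         316.1293871 ]
 [  0.         301.42144205 199.60622637]
 [  0.           0.           1.        ]]
[[ 9.24223519e-01  3.81851918e-01  5.79660475e-06]
 [ 3.81851916e-01 -9.24223517e-01  6.85965261e-05]
 [ 3.15510734e-05 -6.11850781e-05 -9.99999998e-01]]
cam in tool [ 7.91262302e+01  6.99622446e-02 -1.42615802e+02]
[[ 2.76682994e-04 -9.51798003e-01 -3.06725423e-01]
 [ 9.99999804e-01  4.35784255e-04 -4.50225622e-04]
 [ 5.62189958e-04 -3.06725238e-01  9.51797937e-01]]
```

View pics/w0.png

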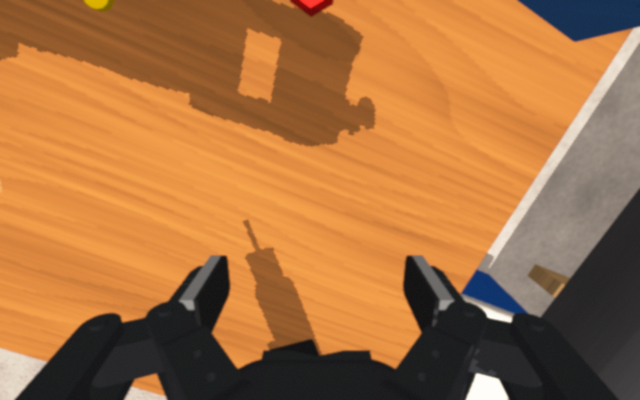

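Emit:
servo_tool:
  motion:
    - {"dr": [0, 0, 0], "delta_pos": [0.627, -0.639, 0.058], "hand": 1}
    - {"dr": [0, 0, 0], "delta_pos": [0.627, -0.639, 0.058], "hand": 1}
    - {"dr": [0, 0, 0], "delta_pos": [0.627, -0.639, 0.058], "hand": 1}
    - {"dr": [0, 0, 0], "delta_pos": [0.627, -0.639, 0.058], "hand": 1}
    - {"dr": [0, 0, 0], "delta_pos": [0.627, -0.639, 0.058], "hand": 1}
    - {"dr": [0, 0, 0], "delta_pos": [0.627, -0.639, 0.058], "hand": 1}
    - {"dr": [0, 0, 0], "delta_pos": [0.627, -0.639, 0.058], "hand": 1}
    - {"dr": [0, 0, 0], "delta_pos": [0.627, -0.639, 0.058], "hand": 1}
    - {"dr": [0, 0, 0], "delta_pos": [0.627, -0.639, 0.058], "hand": 1}
    - {"dr": [0, 0, 0], "delta_pos": [0.627, -0.639, 0.058], "hand": 1}
    - {"dr": [0, 0, 0], "delta_pos": [0.627, -0.639, 0.058], "hand": 1}
    - {"dr": [0, 0, 0], "delta_pos": [0.627, -0.639, 0.058], "hand": 1}
    - {"dr": [0, 0, 0], "delta_pos": [0.627, -0.639, 0.058], "hand": 1}
    - {"dr": [0, 0, 0], "delta_pos": [0.627, -0.639, 0.058], "hand": 1}
    - {"dr": [0, 0, 0], "delta_pos": [0.627, -0.639, 0.058], "hand": 1}
    - {"dr": [0, 0, 0.62], "delta_pos": [0, 0, 0], "hand": 1}
    - {"dr": [0, 0, 0.62], "delta_pos": [0, 0, 0], "hand": 1}

```text
time_s: 2.68
eef_pos: [460.2, 157.6, 186.9]
ee_rot: [0.002, 0.996, 0.084, 0.003]
force: [0.6, -0.6, -0.2]
grip_width: 1.004
```

Emit:
servo_tool:
  motion:
    - {"dr": [0, 0, 0], "delta_pos": [0.37, -0.55, 0.05], "hand": 1}
    - {"dr": [0, 0, 0], "delta_pos": [0.35, -0.52, 0.05], "hand": 1}
    - {"dr": [0, 0, 0], "delta_pos": [0, 0, 0], "hand": 1}

```text
time_s: 3.05
eef_pos: [487.7, 218.0, 181.8]
ee_rot: [0.002, 0.997, 0.083, 0.003]
force: [0.1, -0.0, 0.6]
grip_width: 0.995
```

Run:
```python
from h import *
s=ctrl.sense(); print(s["eef_pos"],s["ee_rot"],s["time_s"])
c=get_calibration("wrist"); p,d=capture("wrist"); np.savez("w1.npz",p=p,d=d,T=c["T"],K=c["camera_matrix"])
cv2.imwrite("pics/w1.png",p[:,:,::-1])
u,v=proj("wrist",[516.6,221,165],c); print(u,v)
u,v=int(u),int(v); cv2.imwrite("pics/w1c.png",cv2.resize(p[max(0,v-60):v+60,u-70:u+70],None,fx=5,fy=5,interpolation=cv2.INTER_CUBIC)[:,:,::-1])
```

```text
[487.6518467  218.02713017 181.81647331] [0.00229585 0.99652165 0.08323796 0.00328108] 3.05
319.59832529611884 197.45171303124465
```

View pics/w1.png

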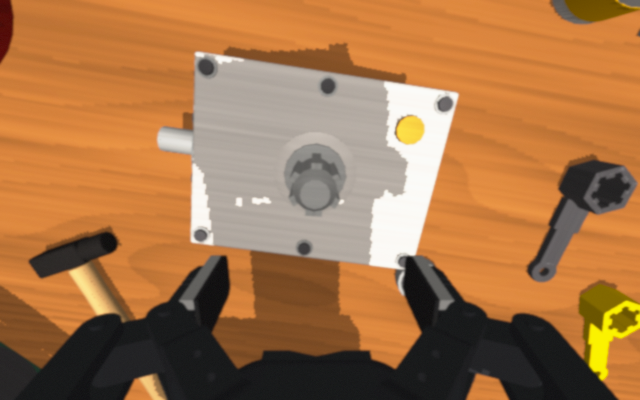

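View pics/w1c.png

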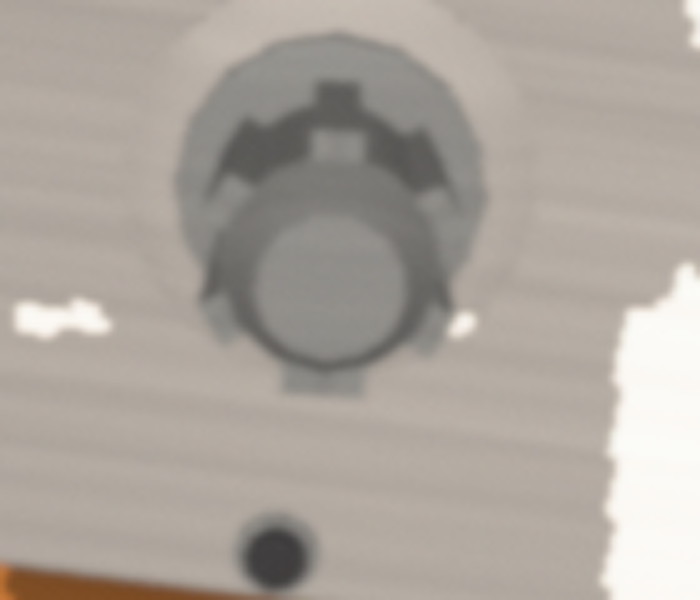

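The shaft is seen from above at about pixel (315,195). The wide tooth is the one at the bottom of the image, about (314,215). I'll measure the axis and angle at the tooth-end plane, and the flange yaw from the cover.

Run:
```python
from h import *
z=np.load("w1.npz"); c={"T":z["T"],"camera_matrix":z["K"]}; p=z["p"];d=z["d"]
o=np.array([249,137])
g=lambda a,zz: wz("wrist",*(o+np.array(a)/5-0.4),zz,c)
pts={"bot":(323,394),"top":(340,131),"tl":(228,182),"tr":(446,192),"bl":(213,333),"br":(440,345)}
P={k:g(v,156) for k,v in pts.items()}
for k in P: print(k,P[k][:2])
M=np.array([v[:2] for v in P.values()])
A=np.c_[2*M,np.ones(len(M))]; s=np.linalg.lstsq(A,(M**2).sum(1),rcond=None)[0]; cx=s[:2]; print("centre",cx,np.sqrt(s[2]+cx@cx))
t=g((331,290),165); print("top disc",t)
for k in P:
    v=P[k][:2]-cx; print(k,np.degrees(np.arctan2(v[1],v[0])),np.hypot(*v))
# collar circle
for n,q in {"L":(178,180),"R":(486,190),"T":(333,33)}.items(): print(n,g(q,118)[:2])
for u,v in [(196,52),(459,94),(415,268),(191,242)]: print(wz("wrist",u,v,110,c)[:2])
K=c["camera_matrix"]
print("disc depth z:",np.median([w("wrist",u,v,d[v,u],c)[2] for u in range(310,321) for v in range(190,200)]), "cover",np.median([w("wrist",u,v,d[v,u],c)[2] for u in range(240,260) for v in range(100,120)]))
```

```text
bot [502.20624971 222.25830356]
top [533.83401564 225.54273543]
tl [525.91372767 237.18909014]
tr [528.88083523 212.38252385]
bl [507.64132546 236.30647172]
br [510.58055124 209.61276689]
centre [517.85842737 223.79445352] 15.899075375897802
top disc [517.79000841 223.89970587 165.        ]
bot -174.3947771250988 15.727378109906782
top 6.245288053498386 16.07096481811632
tl 58.97803453840916 15.63023202777414
tr -45.99471238459666 15.865863160366814
bl 129.23449275144074 16.1536302667582
br -117.16636552219899 15.94012912724155
L [516.32140566 245.33189068]
R [522.03749418 202.51890916]
T [540.00247935 227.3057377 ]
[583.86540487 312.77857965]
[587.53426886 136.8716524 ]
[454.05275943 131.24389101]
[447.6680257  310.13580084]
disc depth z: 165.04058236986953 cover 109.99503029200739
```

Emit:
servo_tool:
  motion:
    - {"dr": [0, 0, 0], "delta_pos": [-0.05, 0.8, 0], "hand": 1}
    - {"dr": [0, 0, 0], "delta_pos": [-0.05, 0.8, 0], "hand": 1}
    - {"dr": [0, 0, 0], "delta_pos": [-0.05, 0.8, 0], "hand": 1}
    - {"dr": [0, 0, 0], "delta_pos": [-0.05, 0.8, 0], "hand": 1}
    - {"dr": [0, 0, 0], "delta_pos": [-0.05, 0.8, 0.2], "hand": 1}
    - {"dr": [0, 0, 0], "delta_pos": [-0.05, 0.8, 0.5], "hand": 1}
    - {"dr": [0, 0, 0.45], "delta_pos": [-0.05, 0.8, 0.5], "hand": 1}
    - {"dr": [0, 0, 0.45], "delta_pos": [-0.05, 0.4, 0.5], "hand": 1}
    - {"dr": [0, 0, 0.4], "delta_pos": [0, 0, 0.2], "hand": 1}
    - {"dr": [0, 0, 0], "delta_pos": [0, 0, 0], "hand": 1}

```text
time_s: 4.35
eef_pos: [512.4, -98.7, 88.5]
ee_rot: [0.003, 0.999, -0.037, 0.005]
force: [0.6, 0.3, 0.6]
grip_width: 0.998
```

Run:
```python
from h import *
s=ctrl.sense(); print(s["eef_pos"],s["ee_rot"],s["time_s"])
c=get_calibration("wrist"); p,d=capture("wrist"); np.savez("w2.npz",p=p,d=d,T=c["T"],K=c["camera_matrix"])
u,v=proj("wrist",[533,-76,34],c); print(u,v)
u,v=int(u),int(v); o=(u-60,max(0,v-40)); print(o); cv2.imwrite("pics/w2c.png",cv2.resize(p[o[1]:o[1]+100,o[0]:o[0]+130],None,fx=6,fy=6,interpolation=cv2.INTER_CUBIC)[:,:,::-1])
cv2.imwrite("pics/w2.png",p[:,:,::-1])
```

```text
[512.40681078 -98.69468518  88.51712295] [ 0.00307757  0.99931621 -0.03651004  0.00496654] 4.35
280.81645069593765 195.6750557280662
(220, 155)
```

View pics/w2.png

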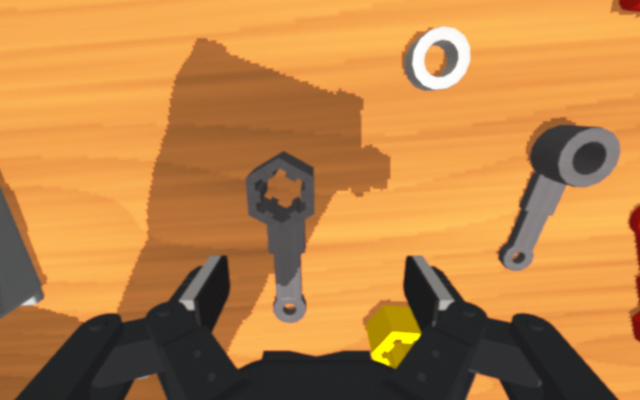

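View pics/w2c.png

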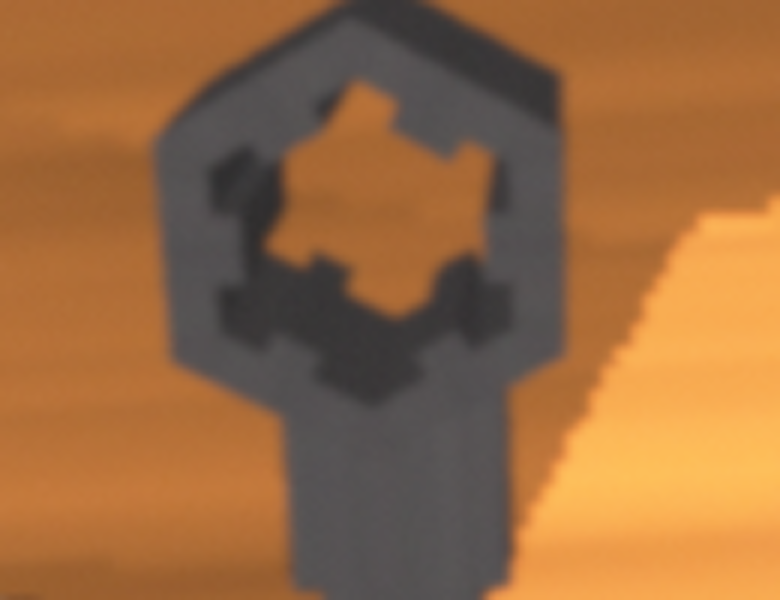

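The lever is in plain view: boss at about (281,190) with the wide groove towards the eye, and the eye at (290,309). The yellow look-alike is at (395,350), well clear of the right finger for a grasp at the boss. I'll fit the hex corners.

Run:
```python
from h import *
z=np.load("w2.npz"); c={"T":z["T"],"camera_matrix":z["K"]}
o=np.array([220,155]); g=lambda a,zz: wz("wrist",*(o+np.array(a)/6-0.42),zz,c)[:2]
TL,BR,TR,BL,T=[g(q,34) for q in [(155,145),(563,352),(558,128),(172,355),(352,18)]]
print("c",(TL+BR)/2,(TR+BL)/2, np.linalg.norm(TL-BR)/2,np.linalg.norm(TR-BL)/2)
ang=lambda v: np.degrees(np.arctan2(v[1],v[0]))
print("flat dirs",ang(BL-TL),ang(BR-TR), "width",)
cc=(TL+BR+TR+BL)/4; e=wz("wrist",290,309,10,c)[:2]; print("eye",e,np.linalg.norm(e-cc),ang(e-cc), "T",ang(cc-T),np.linalg.norm(T-cc))
# hole groove midpoints top face
print("groove", ang(g((372,403),34)-cc), np.linalg.norm(g((372,403),34)-cc))
print(c["T"][:3,2])
```

```text
c [532.58529155 -75.4206632 ] [533.39902149 -75.35108832] 25.958302470288963 26.181235622860637
flat dirs 176.35738507549553 176.8787277859882 width
eye [423.3511532  -69.61611292] 109.79271274570742 176.98763788558745 T 176.19752937489636 26.22539999893343
groove 177.27959932335546 19.079132086100486
[-0.29677018  0.01606323 -0.95481382]
```

```bash
cat >> h.py <<'E'
from scipy.spatial.transform import Rotation as R
def to(pos,yaw):
    s=ctrl.sense(); q=s["ee_rot"]; Rt=R.from_quat(np.r_[q[1:],q[0]])
    tgt=R.from_euler("z",yaw,degrees=True)*R.from_euler("x",180,degrees=True)
    rv=np.degrees((Rt.inv()*tgt).as_rotvec())/10
    dp=Rt.inv().apply(np.array(pos)-s["eef_pos"])/50
    x=Rt.apply([1,0,0]); print("t",round(s["time_s"],2),"pos",s["eef_pos"].round(2),"yaw",np.degrees(np.arctan2(x[1],x[0])).round(2),"F",s["force"].round(2),"M",s["wrist_torque"].round(3),"grip",round(s["grip_width"],3),"q",s["joints"].round(3))
    print("dr",rv.round(3),"dp",dp.round(3))
E
python3 -c "
from h import *
to([533,-75.4,60],-3.1)"
```

```text
t 4.4 pos [512.69 -98.68  88.98] yaw -4.13 F [-0.37 -0.08  0.83] M [ 0.008  0.056 -0.008] grip 1.0 q [-0.414  0.46   1.691 -0.003  0.979  1.231]
dr [ 0.036 -0.063 -0.103] dp [ 0.365 -0.497  0.581]
```

Emit:
servo_tool:
  motion:
    - {"dr": [0.036, -0.063, -0.1], "delta_pos": [0.18, -0.25, 0.2], "hand": 1}
    - {"dr": [0, 0, 0], "delta_pos": [0.18, -0.25, 0.2], "hand": 1}
    - {"dr": [0, 0, 0], "delta_pos": [0, 0, 0.1], "hand": 1}
    - {"dr": [0, 0, 0], "delta_pos": [0, 0, 0], "hand": 1}

```text
time_s: 4.9
eef_pos: [534.2, -72.2, 63.3]
ee_rot: [0.0, 1.0, -0.024, 0.0]
force: [-0.4, 0.7, 0.5]
grip_width: 0.999
```

```bash
python3 -c "
from h import *
to([533,-75.4,4],-3.1)"
```

```text
t 4.9 pos [534.21 -72.21  63.33] yaw -2.8 F [-0.36  0.73  0.49] M [-0.004  0.053  0.051] grip 0.999 q [-0.352  0.534  1.649  0.     0.957  1.268]
dr [ 0.    -0.005  0.03 ] dp [-0.022  0.065  1.187]
```

Emit:
servo_tool:
  motion:
    - {"dr": [0, 0, 0.03], "delta_pos": [-0.02, 0.065, 0.25], "hand": 1}
    - {"dr": [0, 0, 0], "delta_pos": [0, 0, 0.3], "hand": 1}
    - {"dr": [0, 0, 0], "delta_pos": [0, 0, 0.3], "hand": 1}
    - {"dr": [0, 0, 0], "delta_pos": [0, 0, 0.2], "hand": 1}
    - {"dr": [0, 0, 0], "delta_pos": [0, 0, 0], "hand": 1}

```text
time_s: 5.52
eef_pos: [532.3, -76.1, 6.6]
ee_rot: [-0.0, 1.0, -0.028, -0.0]
force: [-0.5, -1.1, 1.0]
grip_width: 1.003
```

```bash
python3 -c "
from h import *
to([533,-75.4,4],-3.1)"
```

```text
t 5.53 pos [532.29 -76.07   6.56] yaw -3.17 F [-0.45 -1.11  0.99] M [-0.067 -0.029  0.02 ] grip 1.003 q [-0.36   0.624  1.682  0.     0.836  1.266]
dr [-0.001  0.003 -0.007] dp [ 0.014 -0.014  0.051]
```

Emit:
servo_tool:
  motion:
    - {"dr": [0, 0, 0], "delta_pos": [0.014, -0.014, 0.05], "hand": 1}
    - {"dr": [0, 0, 0], "delta_pos": [0, 0, 0], "hand": 0.3}
    - {"dr": [0, 0, 0], "delta_pos": [0, 0, 0], "hand": 0.3}
    - {"dr": [0, 0, 0], "delta_pos": [0, 0, 0], "hand": 0.3}
    - {"dr": [0, 0, 0], "delta_pos": [0, 0, 0], "hand": 0.3}
    - {"dr": [0, 0, 0], "delta_pos": [0, 0, 0], "hand": 0.3}
    - {"dr": [0, 0, 0], "delta_pos": [0, 0, 0], "hand": 0.3}
  squeeze: 70

```text
time_s: 6.4
eef_pos: [534.0, -75.6, 5.1]
ee_rot: [0.0, 1.0, -0.028, 0.001]
force: [0.2, -0.7, -0.1]
grip_width: 0.525
```

```bash
python3 -c "
from h import *
to([533,-75.4,235],-3.1)"
```

```text
t 6.4 pos [533.98 -75.65   5.13] yaw -3.15 F [ 0.21 -0.71 -0.08] M [0.017 0.009 0.006] grip 0.525 q [-0.358  0.628  1.68   0.     0.832  1.268]
dr [ 0.004 -0.013 -0.005] dp [-1.000e-02 -1.000e-03 -4.597e+00]
```

Emit:
servo_tool:
  motion:
    - {"dr": [0, 0, 0], "delta_pos": [0, 0, -0.2], "hand": 0.3}
    - {"dr": [0, 0, 0], "delta_pos": [0, 0, -0.5], "hand": 0.3}
    - {"dr": [0, 0, 0], "delta_pos": [0, 0, -0.7], "hand": 0.3}
    - {"dr": [0, 0, 0], "delta_pos": [0, 0, -0.7], "hand": 0.3}
    - {"dr": [0, 0, 0], "delta_pos": [0, 0, -0.7], "hand": 0.3}
    - {"dr": [0, 0, 0], "delta_pos": [0, 0, -0.7], "hand": 0.3}
    - {"dr": [0, 0, 0], "delta_pos": [0, 0, -0.7], "hand": 0.3}
    - {"dr": [0, 0, 0], "delta_pos": [0, 0, -0.4], "hand": 0.3}
    - {"dr": [0, 0, 0], "delta_pos": [0, 0, 0], "hand": 0.3}

```text
time_s: 7.52
eef_pos: [531.2, -74.3, 244.2]
ee_rot: [-0.001, 1.0, -0.028, -0.001]
force: [-0.6, -0.3, -4.0]
grip_width: 0.524
```

Run:
```python
from h import *
to([518,223.8,220],6)
s=ctrl.sense()
c=get_calibration("wrist"); p,d=capture("wrist"); np.savez("w3.npz",p=p,d=d,T=c["T"],K=c["camera_matrix"])
u,v=proj("wrist",s["eef_pos"]+[0,0,29],c); print(u,v)
u,v=int(u),int(v); o=(u-65,v-50); print(o); cv2.imwrite("pics/w3c.png",cv2.resize(p[o[1]:o[1]+100,o[0]:o[0]+130],None,fx=6,fy=6,interpolation=cv2.INTER_CUBIC)[:,:,::-1])
cv2.imwrite("pics/w3.png",p[:,:,::-1])
```

```text
t 7.53 pos [531.15 -74.32 244.16] yaw -3.17 F [-0.62 -0.33 -4.  ] M [-0.014 -0.131 -0.039] grip 0.524 q [-3.580e-01  3.300e-01  1.440e+00  1.000e-03  1.373e+00  1.268e+00]
dr [-0.008  0.01  -0.917] dp [-0.591 -5.938  0.492]
316.69032490573215 291.6881627560713
(251, 241)
```

View pics/w3.png

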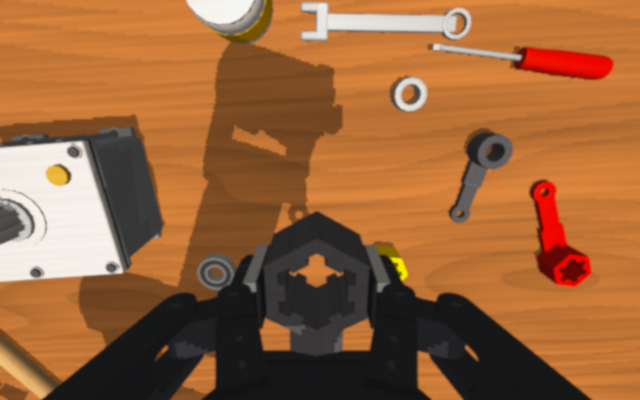

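View pics/w3c.png

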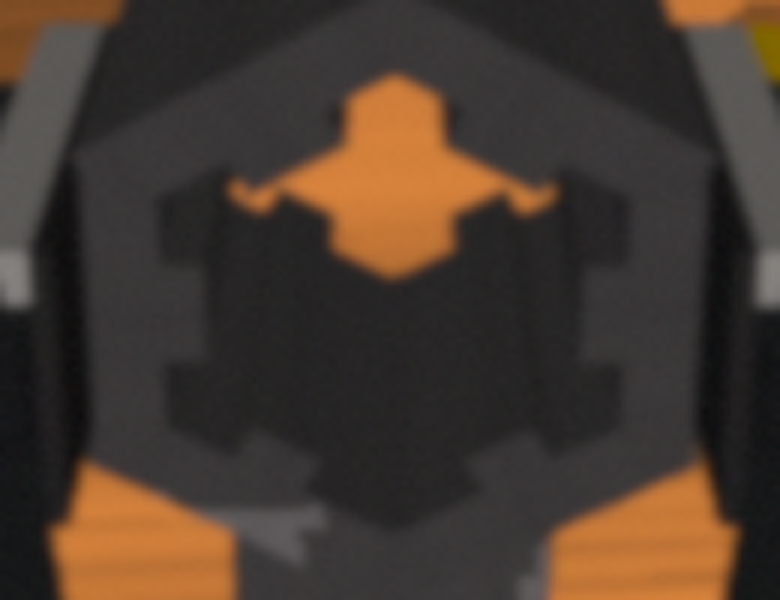

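The lever is held, hole upright, wide groove towards the robot (bottom of the image). Now the boss offset in the tool frame.

Run:
```python
from h import *
z=np.load("w3.npz"); c={"T":z["T"],"camera_matrix":z["K"]}
tcp=np.array([531.15,-74.32,244.16]); th=np.radians(-3.17)
o=np.array([251,241])
for zz in (28,29,30):
    g=lambda a: wz("wrist",*(o+np.array(a)/6-0.42),tcp[2]+zz,c)[:2]-tcp[:2]
    L=[g(q) for q in [(75,155),(700,462),(715,155),(88,460)]]; 
    X=np.array([np.cos(th),np.sin(th)]);Y=np.array([np.sin(th),-np.cos(th)])
    cc=sum(L)/4; T=g((393,-3))
    print(zz,"off x,y",cc@X,cc@Y,"R",[np.linalg.norm(l-cc) for l in L],(T-cc)@X, "flat", [np.degrees(np.arctan2((a-b)@Y,(a-b)@X)) for a,b in((L[0],L[3]),(L[2],L[1]))])
    G=g((395,73)); print((G-cc)@X,(g((393,530))-cc)@X)
```

```text
28 off x,y -1.2162336563476166 -0.16417742600004823 R [np.float64(26.434676773378246), np.float64(26.802694683173698), np.float64(26.507138568968383), np.float64(26.791736665936497)] 25.657408125736925 flat [np.float64(0.9361762887445354), np.float64(-0.6942972430157424)]
19.7618995541564 -19.62799512755054
29 off x,y -0.5124245386883518 -0.16389693507049719 R [np.float64(26.20371978510135), np.float64(26.56852236115897), np.float64(26.275548489611225), np.float64(26.55766008296484)] 25.43324205181388 flat [np.float64(0.9361762887445486), np.float64(-0.6942972430157426)]
19.589241918022367 -19.45650740029615
30 off x,y 0.19138457897088448 -0.16361644414094814 R [np.float64(25.972762796824473), np.float64(26.334350039144276), np.float64(26.04395841025413), np.float64(26.32358349999322)] 25.209075977890866 flat [np.float64(0.9361762887445441), np.float64(-0.6942972430157336)]
19.416584281888355 -19.28501967304173
```

Emit:
servo_tool:
  motion:
    - {"dr": [0, 0, 0], "delta_pos": [-0.02, -0.3, 0], "hand": 0.3}
    - {"dr": [0, 0, 0], "delta_pos": [-0.06, -0.6, 0], "hand": 0.3}
    - {"dr": [0, 0, 0], "delta_pos": [-0.06, -0.6, 0], "hand": 0.3}
    - {"dr": [0, 0, 0], "delta_pos": [-0.06, -0.6, 0], "hand": 0.3}
    - {"dr": [0, 0, 0], "delta_pos": [-0.06, -0.6, 0], "hand": 0.3}
    - {"dr": [0, 0, 0], "delta_pos": [-0.06, -0.6, 0], "hand": 0.3}
    - {"dr": [0, 0, 0], "delta_pos": [-0.06, -0.6, 0], "hand": 0.3}
    - {"dr": [0, 0, 0], "delta_pos": [-0.06, -0.6, 0], "hand": 0.3}
    - {"dr": [0, 0, 0], "delta_pos": [-0.06, -0.6, 0], "hand": 0.3}
    - {"dr": [0, 0, -0.3], "delta_pos": [-0.06, -0.4, 0], "hand": 0.3}
    - {"dr": [0, 0, -0.3], "delta_pos": [0, 0, 0], "hand": 0.3}
    - {"dr": [0, 0, -0.3], "delta_pos": [0, 0, 0], "hand": 0.3}
    - {"dr": [0, 0, 0], "delta_pos": [0, 0, 0], "hand": 0.3}

```text
time_s: 9.2
eef_pos: [507.1, 222.4, 229.1]
ee_rot: [-0.003, 0.998, 0.056, -0.016]
force: [0.2, -0.5, -3.9]
grip_width: 0.525
```

```bash
python3 -c "
from h import *
to([518.5,224,195],6)"
```

```text
t 9.2 pos [507.09 222.43 229.1 ] yaw 6.39 F [ 0.18 -0.49 -3.85] M [-0.059 -0.139  0.09 ] grip 0.525 q [0.197 0.394 1.39  0.011 1.388 1.654]
dr [-0.045  0.181  0.039] dp [ 0.252 -0.     0.674]
```

Emit:
servo_tool:
  motion:
    - {"dr": [-0.045, 0.18, 0.04], "delta_pos": [0.13, 0, 0.3], "hand": 0.3}
    - {"dr": [0, 0, 0], "delta_pos": [0.1, 0, 0.2], "hand": 0.3}
    - {"dr": [0, 0, 0], "delta_pos": [0, 0, 0], "hand": 0.3}

```text
time_s: 9.57
eef_pos: [517.3, 224.6, 201.8]
ee_rot: [0.0, 0.999, 0.051, -0.001]
force: [0.2, 0.2, -3.6]
grip_width: 0.527
```

Run:
```python
from h import *
to([518.5,224,180],6)
s=ctrl.sense()
c=get_calibration("wrist"); p,d=capture("wrist"); np.savez("w4.npz",p=p,d=d,T=c["T"],K=c["camera_matrix"],pos=s["eef_pos"])
u,v=proj("wrist",s["eef_pos"]+[0,0,29],c); print(u,v)
u,v=int(u),int(v); o=(u-65,v-50); print(o); cv2.imwrite("pics/w4c.png",cv2.resize(p[o[1]:o[1]+100,o[0]:o[0]+130],None,fx=6,fy=6,interpolation=cv2.INTER_CUBIC)[:,:,::-1])
p,d=capture("scene"); u,v=map(int,proj("scene",[518,224,165])); cv2.imwrite("pics/s4.png",cv2.resize(p[v-60:v+60,u-80:u+80],None,fx=5,fy=5,interpolation=cv2.INTER_CUBIC)[:,:,::-1])
```

```text
t 9.57 pos [517.27 224.64 201.83] yaw 5.86 F [ 0.23  0.18 -3.63] M [ 0.037 -0.145 -0.009] grip 0.527 q [0.202 0.423 1.42  0.    1.301 1.67 ]
dr [-0.     0.016 -0.014] dp [0.024 0.015 0.436]
316.4895059890021 291.842450747837
(251, 241)
```

View pics/w4c.png

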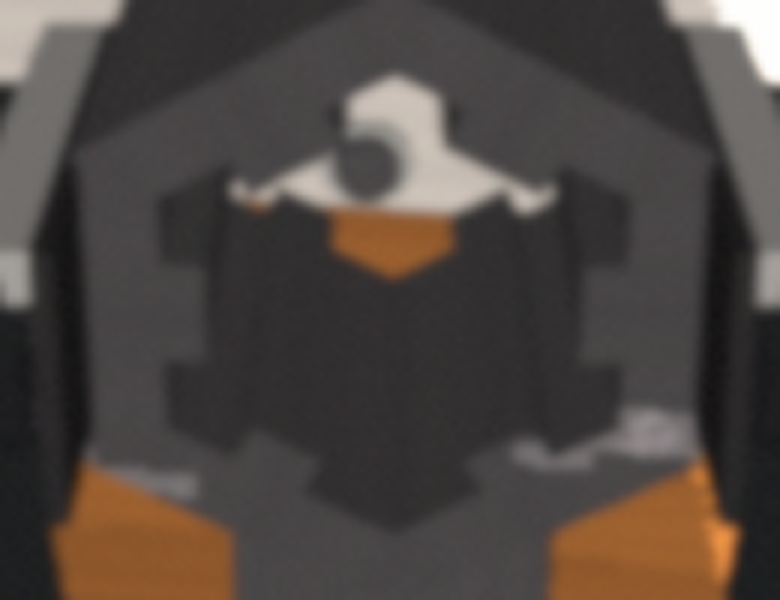

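View pics/s4.png

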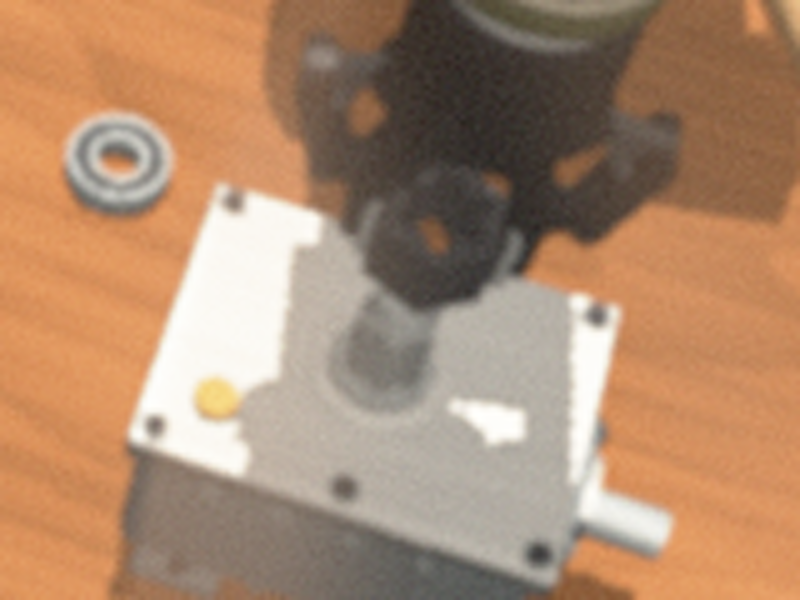

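Emit:
servo_tool:
  motion:
    - {"dr": [0, 0.016, -0.014], "delta_pos": [0.024, 0.015, 0.2], "hand": 0.3}
    - {"dr": [0, 0, 0], "delta_pos": [0, 0, 0.25], "hand": 0.3}
    - {"dr": [0, 0, 0], "delta_pos": [0, 0, 0], "hand": 0.3}

```text
time_s: 10.05
eef_pos: [518.8, 223.9, 179.0]
ee_rot: [-0.0, 0.999, 0.052, 0.001]
force: [-0.6, 0.1, -3.9]
grip_width: 0.523
```

```bash
python3 -c "
from h import *
to([518.5,224,163],6)"
```

```text
t 10.05 pos [518.82 223.86 179.03] yaw 5.99 F [-0.64  0.06 -3.93] M [-0.005 -0.107  0.004] grip 0.523 q [0.2   0.443 1.452 0.    1.245 1.666]
dr [-0.002 -0.011 -0.001] dp [-0.007 -0.003  0.321]
```

Emit:
servo_tool:
  motion:
    - {"dr": [0, 0, 0], "delta_pos": [0, 0, 0.1], "hand": 0.3}
    - {"dr": [0, 0, 0], "delta_pos": [0, 0, 0.1], "hand": 0.3}
    - {"dr": [0, 0, 0], "delta_pos": [0, 0, 0.08], "hand": 0.3}
    - {"dr": [0, 0, 0], "delta_pos": [0, 0, 0], "hand": 0.3}

```text
time_s: 10.55
eef_pos: [519.0, 223.9, 164.3]
ee_rot: [-0.0, 0.999, 0.052, 0.001]
force: [0.8, 0.5, -4.4]
grip_width: 0.522
```

```bash
python3 -c "
from h import *
to([518.5,224,163],6)"
```

```text
t 10.55 pos [518.98 223.91 164.31] yaw 5.99 F [ 0.76  0.52 -4.37] M [-0.021 -0.082  0.05 ] grip 0.522 q [0.2   0.457 1.471 0.    1.211 1.666]
dr [-0.002 -0.014 -0.001] dp [-0.009 -0.003  0.026]
```

Emit:
servo_tool:
  motion:
    - {"dr": [0, 0, 0], "delta_pos": [-0.006, 0, 0.025], "hand": 0.3}
    - {"dr": [0, 0, 0], "delta_pos": [0, 0, 0.025], "hand": 0.3}
    - {"dr": [0, 0, 0], "delta_pos": [0, 0, 0.025], "hand": 0.3}

```text
time_s: 10.92
eef_pos: [518.9, 223.9, 160.8]
ee_rot: [-0.0, 0.999, 0.052, 0.002]
force: [0.0, -0.2, -4.0]
grip_width: 0.529
```

```bash
python3 -c "
from h import *
to([518.5,224,158],6)"
```

```text
t 10.93 pos [518.9  223.94 160.8 ] yaw 5.99 F [ 0.01 -0.17 -4.01] M [-0.002 -0.111  0.021] grip 0.529 q [0.2   0.46  1.476 0.    1.202 1.666]
dr [-0.003 -0.019 -0.001] dp [-0.008 -0.002  0.056]
```

No contact yet. The underside is at about 155.7, right at the tooth ends, so I'll continue in 1.2 mm steps.

Emit:
servo_tool:
  motion:
    - {"dr": [0, 0, 0], "delta_pos": [-0.004, 0, 0.025], "hand": 0.3}
    - {"dr": [0, 0, 0], "delta_pos": [0, 0, 0.025], "hand": 0.3}

```text
time_s: 11.18
eef_pos: [518.7, 223.9, 158.2]
ee_rot: [-0.0, 0.999, 0.052, 0.002]
force: [-0.1, -0.4, -3.9]
grip_width: 0.529
```

```bash
python3 -c "
from h import *
to([518.5,224,150],6)"
```

```text
t 11.18 pos [518.72 223.92 158.19] yaw 5.98 F [-0.13 -0.36 -3.89] M [ 0.055 -0.141  0.036] grip 0.529 q [0.2   0.462 1.48  0.    1.196 1.666]
dr [-0.003 -0.02  -0.002] dp [-0.005 -0.002  0.164]
```

Emit:
servo_tool:
  motion:
    - {"dr": [0, -0.02, 0], "delta_pos": [0, 0, 0.03], "hand": 0.3}
    - {"dr": [0, 0, 0], "delta_pos": [0, 0, 0.03], "hand": 0.3}
    - {"dr": [0, 0, 0], "delta_pos": [0, 0, 0.03], "hand": 0.3}

```text
time_s: 11.55
eef_pos: [518.7, 223.9, 153.4]
ee_rot: [-0.0, 0.999, 0.052, -0.0]
force: [0.7, 0.1, -3.0]
grip_width: 0.528
```

```bash
python3 -c "
from h import *
to([518.5,224,150],6)"
```

```text
t 11.55 pos [518.74 223.93 153.37] yaw 5.98 F [ 0.68  0.13 -2.95] M [ 0.061 -0.107 -0.   ] grip 0.528 q [2.000e-01 4.690e-01 1.483e+00 1.000e-03 1.190e+00 1.666e+00]
dr [-0.003  0.002 -0.002] dp [-0.005 -0.002  0.067]
```

It's sliding freely on the splines, about 8 mm in.

Emit:
servo_tool:
  motion:
    - {"dr": [0, 0, 0], "delta_pos": [0, 0, 0.04], "hand": 0.3}
    - {"dr": [0, 0, 0], "delta_pos": [0, 0, 0.04], "hand": 0.3}
    - {"dr": [0, 0, 0], "delta_pos": [0, 0, 0.04], "hand": 0.3}
    - {"dr": [0, 0, 0], "delta_pos": [0, 0, 0.04], "hand": 0.3}

```text
time_s: 12.05
eef_pos: [518.7, 223.9, 144.8]
ee_rot: [-0.0, 0.999, 0.052, -0.0]
force: [0.1, -0.2, -4.0]
grip_width: 0.527
```

```bash
python3 -c "
from h import *
to([518.5,224,123],6)"
```

```text
t 12.05 pos [518.71 223.94 144.77] yaw 5.99 F [ 0.07 -0.18 -4.01] M [ 0.045 -0.08  -0.025] grip 0.527 q [2.000e-01 4.780e-01 1.493e+00 1.000e-03 1.171e+00 1.666e+00]
dr [-0.003  0.002 -0.001] dp [-0.004 -0.002  0.435]
```

Emit:
servo_tool:
  motion:
    - {"dr": [0, 0, 0], "delta_pos": [0, 0, 0.05], "hand": 0.3}
    - {"dr": [0, 0, 0], "delta_pos": [0, 0, 0.05], "hand": 0.3}
    - {"dr": [0, 0, 0], "delta_pos": [0, 0, 0.05], "hand": 0.3}
    - {"dr": [0, 0, 0], "delta_pos": [0, 0, 0.05], "hand": 0.3}
    - {"dr": [0, 0, 0], "delta_pos": [0, 0, 0.05], "hand": 0.3}
    - {"dr": [0, 0, 0], "delta_pos": [0, 0, 0.04], "hand": 0.3}

```text
time_s: 12.8
eef_pos: [518.7, 223.9, 129.2]
ee_rot: [-0.0, 0.999, 0.052, -0.0]
force: [-1.0, 0.4, -3.9]
grip_width: 0.523
```

```bash
python3 -c "
from h import *
to([518.5,224,123],6)"
```

```text
t 12.8 pos [518.72 223.94 129.19] yaw 5.98 F [-0.99  0.39 -3.89] M [ 0.031 -0.154  0.003] grip 0.523 q [2.000e-01 4.960e-01 1.510e+00 1.000e-03 1.136e+00 1.666e+00]
dr [-0.003  0.002 -0.002] dp [-0.004 -0.002  0.124]
```

Emit:
servo_tool:
  motion:
    - {"dr": [0, 0, 0], "delta_pos": [0, 0, 0.03], "hand": 0.3}
    - {"dr": [0, 0, 0], "delta_pos": [0, 0, 0.03], "hand": 0.3}
    - {"dr": [0, 0, 0], "delta_pos": [0, 0, 0.025], "hand": 0.3}

```text
time_s: 13.18
eef_pos: [518.7, 224.0, 124.6]
ee_rot: [-0.0, 0.999, 0.052, -0.0]
force: [0.2, 0.2, -4.3]
grip_width: 0.526
```

```bash
python3 -c "
from h import *
to([518.5,224,123],6)"
```

```text
t 13.18 pos [518.74 223.96 124.64] yaw 5.99 F [ 0.17  0.22 -4.33] M [ 0.005 -0.143 -0.065] grip 0.526 q [2.000e-01 5.010e-01 1.514e+00 1.000e-03 1.126e+00 1.666e+00]
dr [-0.003  0.002 -0.001] dp [-0.005 -0.001  0.033]
```

Emit:
servo_tool:
  motion:
    - {"dr": [0, 0, 0], "delta_pos": [0, 0, 0.02], "hand": 0.3}
    - {"dr": [0, 0, 0], "delta_pos": [0, 0, 0.012], "hand": 0.3}

```text
time_s: 13.42
eef_pos: [518.8, 223.9, 123.1]
ee_rot: [-0.0, 0.999, 0.052, -0.0]
force: [-1.6, 0.1, 0.2]
grip_width: 0.526
```

```bash
python3 -c "
from h import *
to([518.5,224,123],6)"
```

```text
t 13.43 pos [518.77 223.94 123.1 ] yaw 5.99 F [-1.6   0.07  0.24] M [-0.159  0.187  0.013] grip 0.526 q [2.000e-01 5.030e-01 1.516e+00 1.000e-03 1.123e+00 1.666e+00]
dr [-0.003  0.001 -0.001] dp [-0.005 -0.002  0.002]
```

Resting on the collar (the weight has come off the wrist). Now I'll swing with a light grip, so the pads limit the torque.

Emit:
servo_tool:
  motion:
    - {"dr": [0, 0, 0], "delta_pos": [0, 0, 0], "hand": 0.3}
    - {"dr": [0, 0, 0], "delta_pos": [0, 0, 0], "hand": 0.3}
    - {"dr": [0, 0, 0.2], "delta_pos": [0, 0, 0], "hand": 0.3}
    - {"dr": [0, 0, 0.3], "delta_pos": [0, 0, 0], "hand": 0.3}
  squeeze: 40

```text
time_s: 13.92
eef_pos: [518.8, 223.8, 123.1]
ee_rot: [0.0, 1.0, 0.007, -0.0]
force: [0.3, -0.8, -3.9]
grip_width: 0.524
```

```bash
python3 -c "
from h import *
to([518.5,223.8,123],-33)"
```

```text
t 13.93 pos [518.76 223.82 123.12] yaw 0.77 F [ 0.31 -0.8  -3.9 ] M [-0.074 -0.12   0.311] grip 0.524 q [ 0.2    0.503  1.516 -0.     1.123  1.757]
dr [1.000e-03 1.000e-03 3.377e+00] dp [-0.005  0.     0.002]
```

Emit:
servo_tool:
  motion:
    - {"dr": [0, 0, 0.35], "delta_pos": [0, 0, 0.006], "hand": 0.3}
    - {"dr": [0, 0, 0.35], "delta_pos": [0, 0, 0], "hand": 0.3}
    - {"dr": [0, 0, 0.35], "delta_pos": [0, 0, 0], "hand": 0.3}
    - {"dr": [0, 0, 0.35], "delta_pos": [0, 0, 0], "hand": 0.3}
    - {"dr": [0, 0, 0.35], "delta_pos": [0, 0, 0], "hand": 0.3}

```text
time_s: 14.55
eef_pos: [518.7, 223.3, 123.1]
ee_rot: [0.001, 0.988, -0.152, 0.0]
force: [-0.2, -0.6, -3.4]
grip_width: 0.525
```

```bash
python3 -c "
from h import *
to([518.5,223.8,123],-33)"
```

```text
t 14.55 pos [518.72 223.33 123.13] yaw -17.54 F [-0.22 -0.59 -3.41] M [-0.085 -0.095  0.292] grip 0.525 q [ 2.000e-01  5.030e-01  1.516e+00 -2.000e-03  1.123e+00  2.078e+00]
dr [ 0.01  -0.004  1.546] dp [-0.007 -0.008  0.003]
```

Emit:
servo_tool:
  motion:
    - {"dr": [0, 0, 0.3], "delta_pos": [-0.004, -0.004, 0], "hand": 0.3}
    - {"dr": [0, 0, 0.3], "delta_pos": [0, 0, 0], "hand": 0.3}
    - {"dr": [0, 0, 0.25], "delta_pos": [0, 0, 0], "hand": 0.3}
    - {"dr": [0, 0, 0.2], "delta_pos": [0, 0, 0], "hand": 0.3}

```text
time_s: 15.05
eef_pos: [518.6, 223.1, 123.2]
ee_rot: [0.002, 0.969, -0.247, 0.0]
force: [-0.4, -0.3, -3.4]
grip_width: 0.528
```

```bash
python3 -c "
from h import *
to([518.5,223.8,123],-33)"
```

```text
t 15.05 pos [518.6  223.06 123.15] yaw -28.59 F [-0.44 -0.31 -3.35] M [ 0.056 -0.068  0.324] grip 0.528 q [ 0.2    0.503  1.516 -0.004  1.123  2.272]
dr [ 0.017 -0.01   0.441] dp [-0.009 -0.012  0.003]
```

Emit:
servo_tool:
  motion:
    - {"dr": [0, 0, 0.15], "delta_pos": [0, 0, 0], "hand": 0.3}
    - {"dr": [0, 0, 0.15], "delta_pos": [0, 0, 0], "hand": 0.3}
    - {"dr": [0, 0, 0.1], "delta_pos": [0, 0, 0], "hand": 0.3}

```text
time_s: 15.42
eef_pos: [518.6, 223.0, 123.2]
ee_rot: [0.002, 0.959, -0.283, 0.0]
force: [-0.2, -1.1, -2.9]
grip_width: 0.524
```

```bash
python3 -c "
from h import *
to([518.5,223.8,123],-33)"
```

```text
t 15.43 pos [518.55 222.96 123.15] yaw -32.85 F [-0.21 -1.08 -2.88] M [-0.023 -0.038  0.321] grip 0.524 q [ 0.2    0.503  1.516 -0.004  1.123  2.346]
dr [ 0.019 -0.011  0.015] dp [-0.01  -0.014  0.003]
```

Emit:
servo_tool:
  motion:
    - {"dr": [0, 0, 0.1], "delta_pos": [0, 0, 0], "hand": 0.3}
    - {"dr": [0, 0, 0.05], "delta_pos": [0, 0, 0], "hand": 0.3}

```text
time_s: 15.68
eef_pos: [518.5, 222.9, 123.1]
ee_rot: [0.002, 0.955, -0.296, 0.0]
force: [-0.2, -0.7, -3.6]
grip_width: 0.526
```

```bash
python3 -c "
from h import *
to([518.5,223.8,123],-33)"
```

```text
t 15.68 pos [518.53 222.91 123.15] yaw -34.45 F [-0.19 -0.69 -3.6 ] M [-0.089  0.006  0.293] grip 0.526 q [ 0.2    0.503  1.516 -0.004  1.123  2.374]
dr [ 0.019 -0.011 -0.145] dp [-0.011 -0.014  0.003]
```

Still turning freely at 0.3 N m. On in 0.7° steps.

Emit:
servo_tool:
  motion:
    - {"dr": [0, 0, 0.07], "delta_pos": [0, 0, 0], "hand": 0.3}
    - {"dr": [0, 0, 0.05], "delta_pos": [0, 0, 0], "hand": 0.3}

```text
time_s: 15.92
eef_pos: [518.5, 222.9, 123.1]
ee_rot: [0.002, 0.952, -0.307, 0.0]
force: [-1.0, -1.0, -3.1]
grip_width: 0.524
```

```bash
python3 -c "
from h import *
to([518.5,223.8,123],-33)"
```

```text
t 15.93 pos [518.48 222.88 123.12] yaw -35.71 F [-0.99 -0.99 -3.14] M [-0.086  0.002  0.591] grip 0.524 q [ 0.2    0.503  1.516 -0.004  1.124  2.396]
dr [ 0.021 -0.011 -0.271] dp [-0.01  -0.015  0.002]
```

The torque has risen to 0.59 N m, so the stop is reached. Release and lift straight up.

Emit:
servo_tool:
  motion:
    - {"dr": [0, 0, 0], "delta_pos": [0, 0, 0], "hand": 0.7}
    - {"dr": [0, 0, 0], "delta_pos": [0, 0, 0], "hand": 0.8}
    - {"dr": [0, 0, 0], "delta_pos": [0, 0, 0], "hand": 0.9}
    - {"dr": [0, 0, 0], "delta_pos": [0, 0, -0.3], "hand": 0.9}
    - {"dr": [0, 0, 0], "delta_pos": [0, 0, -0.6], "hand": 0.9}
    - {"dr": [0, 0, 0], "delta_pos": [0, 0, -0.6], "hand": 0.9}
    - {"dr": [0, 0, 0], "delta_pos": [0, 0, -0.3], "hand": 0.9}
    - {"dr": [0, 0, 0], "delta_pos": [0, 0, 0], "hand": 0.9}

```text
time_s: 16.92
eef_pos: [519.7, 223.7, 222.0]
ee_rot: [-0.0, 0.952, -0.307, 0.004]
force: [-0.5, 0.7, -0.5]
grip_width: 0.897
```

Run:
```python
from h import *
to([518.5,223.8,123],-33)
s=ctrl.sense()
c=get_calibration("wrist"); p,d=capture("wrist"); np.savez("w5.npz",p=p,d=d,T=c["T"],K=c["camera_matrix"])
cv2.imwrite("pics/w5.png",p[:,:,::-1])
p,d=capture("top"); cv2.imwrite("pics/t5.png",cv2.resize(p[140:260,140:300],None,fx=5,fy=5,interpolation=cv2.INTER_CUBIC)[:,:,::-1])
```

```text
t 16.93 pos [519.66 223.71 222.02] yaw -35.81 F [-0.46  0.67 -0.45] M [-0.037 -0.044 -0.024] grip 0.897 q [ 0.201  0.406  1.39  -0.003  1.338  2.397]
dr [-0.015 -0.038 -0.281] dp [-0.033  0.018  1.98 ]
```

View pics/w5.png

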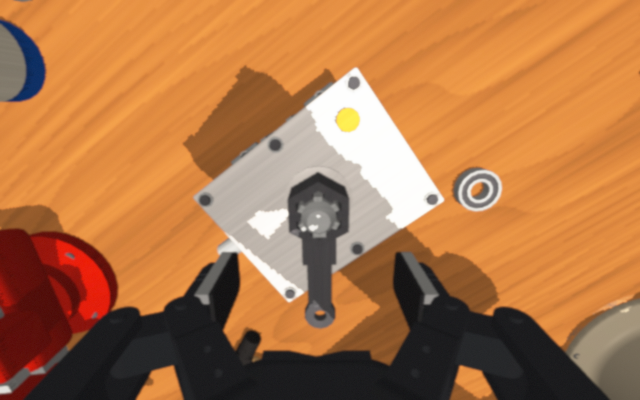

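View pics/t5.png

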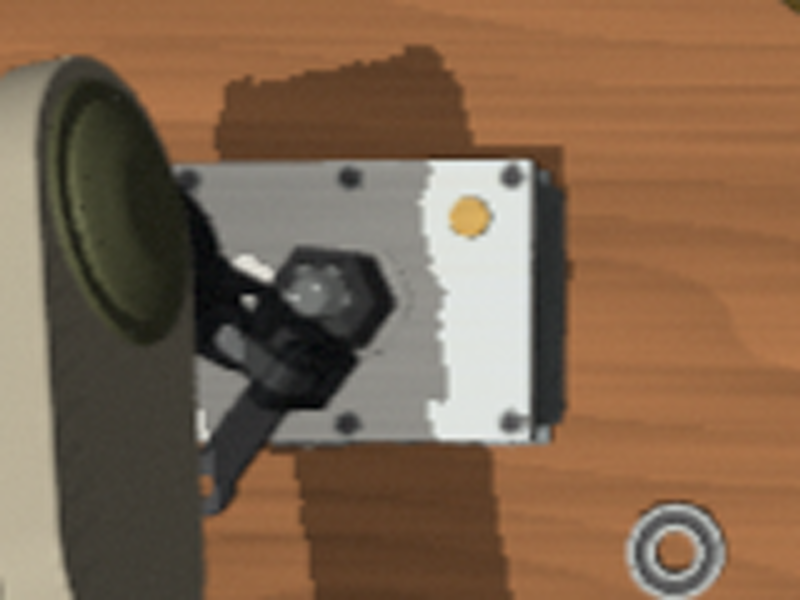

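The wrist view shows the lever on the shaft with the shaft top protruding at (318,215), the eye at (320,315), and the fingers clear. Now the numbers.

Run:
```python
from h import *
z=np.load("w5.npz"); c={"T":z["T"],"camera_matrix":z["K"]}; d=z["d"]
e=wz("wrist",320,315,128,c)[:2]; s=wz("wrist",318,215.5,165,c)[:2]; print(e,s,np.linalg.norm(e-s))
for s0 in (s,np.array([517.9,223.8])):
  for gy in (1,1.5,2):
    a=np.radians(gy); v=e-s0; print(gy,"x",v@[np.cos(a),np.sin(a)],"y",v@[-np.sin(a),np.cos(a)])
zz=lambda us,vs: np.median([w("wrist",u,v,d[v,u],c)[2] for u in us for v in vs])
print("web z",zz(range(314,325),range(270,290)),"boss top", zz(range(294,298),range(205,225)),zz(range(340,344),range(205,225)),"shaft top",zz(range(314,322),range(210,220)),"cover",zz(range(350,400),range(170,180)))
```

```text
[428.53306793 285.885354  ] [521.75318214 221.42589597] 113.33583467258694
1 x -92.08094366975706 y 66.07655585621113
1.5 x -91.50081809928439 y 66.87758748709192
2 x -90.91372438725362 y 67.67352613075845
1 x -88.26978221737392 y 63.63556611608035
1.5 x -87.71110314786971 y 64.40343245666656
2 x -87.14574453827346 y 65.1663942265232
web z 127.64890771491397 boss top 151.95469349891465 151.98574252362374 shaft top 164.96897446592342 cover 110.05698240615989
```

```bash
python3 -c "
from rig import ticket
print(ticket.finish_job())"
```

```text
the job is handed in; nothing more can be done
None
```

I fitted the lever on the shaft fully home, swung it to the stop on the flange's side, let go of it and handed the job in at about 17 s of the 67 s allowed. No verdict is reported back.

- **Fitting:** I gripped the dark lever by the flats of its hex boss. The wrist picture put the shaft's wide tooth at A ≈ −0.08 rad. The lever went down the splines in 1–3 mm steps, with no contact force felt until it rested on the collar.
- **Swinging:** I turned it under a light 40 N grip. It took about 0.3 N m, rising to 0.59 N m at the stop, then I released it and lifted clear.

**Last checks**
- **Height:** the boss top is at z = 152.0 mm and the web top at 127.6 mm, against 152 and 128 mm expected when home.
- **Eye:** it is about 64–67 mm towards the flange and about −90 mm in the gearbox's x. The limits are above 58 mm and below −50 mm.
- **Robot:** the gripper is open, about 100 mm above its grasp height and touching nothing.
- **Disagreement:** the last picture put the shaft axis about 4 mm from my earlier estimate. The eye is within its limits with either value.
- **Not checked:** I did not re-measure the other things on the bench. The arm kept clear of them and felt no contact.

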